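Load and index the dial of a lock-cylinder marking machine

TASK

Turn the marking machine's dial clockwise (seen from above) one click, so that its one empty nest comes from the right side to the loading station at the front. Lay the loose lock cylinder from the bench flat in that nest and push it square and flush into the nest's fence corner, against both bars. Then index the dial exactly one more click clockwise, so that this cylinder stands under the marking head at the left with the dial at rest in its detent; leave the other cylinders seated and the padlock where it lies.

Things in the scene. Friction and masses are not known exactly. Their poses are not given: they have to be found in the camera images.
- marking_machine: Grey machine, fixed. Origin on the bench under the dial's vertical axis; x to the machine's back, y to the robot's left. Steel dial of 236 mm diameter, top face at z = 50 mm, round cap of 28 mm radius in its middle. A hood covers its rear half: x over 10 mm, y within 115 mm, 98 to 164 mm high. Marking head: 26 mm barrel on the hood's front at x 16, y 64 mm; stylus tip at z = 72 mm.
- dial (a joint): Dial angle in rad, growing clockwise seen from above; 0 at the start, with the empty nest at the right (machine's -y). Spring detents hold it at multiples of pi/2 (one click); pushed past half way it runs by itself, damped, to the next. The detent yields at about 5 N on a knob, or 8 N along the rim on a part in a nest.
- nest_seat (a point): Seat point of the empty nest on the dial's top face, 64 mm from the axis; turns with the dial. The underside centre of a cylinder pushed fully home lies here. y points to the dial's centre, x along the rim. Steel fence bars 8 mm high, 8 mm thick: inner one with its face at y = 16.5 mm, end one with its face at x = 30.5 mm (at the robot's right when the nest is in front); other sides open.
- knob_front (a point): Top centre of the black hand knob that is front right at the start: 20 mm diameter, standing 38 mm up from the dial's top face, 104 mm from the axis. Four such knobs stand a quarter turn apart, one behind the end fence of each nest (0.68 rad anticlockwise of the nest's middle); each click carries one from front right past the front to the left.
- knob_rear (a point): Top centre of the next hand knob, rear right under the hood at the start; front right after one click.
- lock_cylinder: The loose lock cylinder on the bench to the right of the machine, brass, 33 x 61 x 17 mm (x, y, z), lying flat; a waist of 10 mm in the middle of its length. Origin at the centre of its underside, y along its length. Both ways round are equally good.
- cylinder_back: Same kind of lock cylinder, loose, seated in the nest at the back of the dial at the start.
- cylinder_left: Same, seated in the nest at the left of the dial at the start.
- cylinder_front: Same, seated in the nest at the front of the dial at the start.
- seat_back (a point): Seat point of the nest that is at the back at the start; turns with the dial.
- seat_left (a point): Seat point of the nest that is at the left at the start; turns with the dial.
- seat_front (a point): Seat point of the nest that is at the front at the start; turns with the dial.
- padlock: Brass padlock, 68 x 42 x 16 mm, lying flat on the bench right of the machine; origin at the centre of its underside. To be left alone.

How it is judged (in metres and radians):
On the way, in this order (a step that is already met when the one before it is completed fails the run):
1. the empty nest has been indexed to the loading station at the front (dial within 0.05 rad of one click) (value of joint dial between 1.5208 and 1.6208 rad and distance between lock_cylinder and nest_seat above 0.06 m), for 0.2 s.
2. the lock cylinder lies flush in the fence corner of that nest at the front, let go (value of joint dial between 1.5208 and 1.6208 rad and x of lock_cylinder in the frame of nest_seat between -0.0025 and 0.0025 m and y of lock_cylinder in the frame of nest_seat between -0.0025 and 0.0025 m and z of lock_cylinder in the frame of nest_seat below 0.003 m and angle between lock_cylinder's own z axis and vertical below 0.05 rad and angle between the y axis of lock_cylinder and the x axis of nest_seat, either way round below 0.05 rad and contact force between the fingers and lock_cylinder below 0.1 N), for 0.3 s.
At the end, for the whole second after the job is handed in: The dial rests in its detent two clicks clockwise of its start (within 0.05 rad); the lock cylinder lies flat in its nest under the marking head, at most 3 mm off both fence bars and within 0.06 rad of square; the other three cylinders lie in their nests, at most 8 mm from their seats; all at rest (value of joint dial between 3.0916 and 3.1916 rad and velocity of joint dial between -0.05 and 0.05 rad/s and x of lock_cylinder in the frame of nest_seat between -0.003 and 0.003 m and y of lock_cylinder in the frame of nest_seat between -0.003 and 0.003 m and z of lock_cylinder in the frame of nest_seat below 0.003 m and angle between lock_cylinder's own z axis and vertical below 0.05 rad and angle between the y axis of lock_cylinder and the x axis of nest_seat, either way round below 0.06 rad and linear speed of lock_cylinder below 0.01 m/s and distance between cylinder_back and seat_back below 0.008 m and distance between cylinder_left and seat_left below 0.008 m and distance between cylinder_front and seat_front below 0.008 m); the robot touches nothing.
It fails at once if the dial was turned back a click, run past the loading station with the nest still empty, or run past the marking station (value of joint dial below -0.8 rad or value of joint dial above 3.9 rad or (value of joint dial above 2.4 rad and distance between lock_cylinder and nest_seat above 0.03 m)).
It fails at once if another cylinder was knocked out of its nest (distance between cylinder_back and seat_back above 0.02 m or distance between cylinder_left and seat_left above 0.02 m or distance between cylinder_front and seat_front above 0.02 m).
It fails at once if the padlock was moved (distance of padlock from where it was at the start of the episode above 0.02 m).
It also fails if it takes over 69 s, if anything falls off the work surface, if the arm or the gripper's body presses on something with over 40 N, if the wrist force passes 120 N, or if a joint passes its speed limit or range.

ROBOT

A 6-joint arm with a two-finger parallel gripper is mounted at the origin on a cart in front of the work surface, level with it; the furniture and walls round the work are solid. World frame = base frame: x ahead of the robot, y to its left, z up, the work surface at z = 0. Lengths are in mm, angles in rad, forces in N, time in s.
With the tool pointing down it reaches from about 350 to 975 mm from the base axis. Payload 7.1 kg.
Tool frame: the origin (TCP) lies between the finger pads; the fingertips stand 25 mm ahead of it and the grasp point (between the pads) lies 6 mm ahead of it (tips_ahead is the distance from the TCP to the fingertips, in mm); z points along the fingers, y is the line along which they close (so a half turn about z gives the same grasp; the last joint's range is limited). The gripper opens to 88 mm and grips with 3 to 60 N. Pads are 20 mm wide; open, the fingers measure 115 mm over their backs; the gripper's body (75 mm by 178 mm) begins 61 mm behind the grasp point.
Start: joints at [1.177, 0.423, 1.63, -0, 1.089, -0.019], TCP at [228.772, 581.608, 247.675] pointing down, gripper open.
Joint ranges: [-3, 3], [-0.9, 2.11], [0.09, 2.58], [-1.31, 4.45], [0.11, 2.69], [-2.54, 2.54]. Speed limits (rad/s): [2.39, 2.39, 3.01, 3.14, 3.14, 3.14].

INTERFACE

Orientations are given as a rotation vector (axis times angle).
In Python, from station import * gives the robot as it stands. The module is installed in compiled form; this text tells all that it offers.
- The arm moves only by the shell command python3 -m crank 'ROWS' [OPENING] [FORCE]. ROWS is JSON, a list of rows, each a list of 4 numbers: the shift along the tool's x, y, z normalised to -1 to 1, where 1 is 0.15 m, then the turn about the tool's z normalised to -1 to 1, where 1 is 2 pi rad. A call has 1 to 5 rows; each row is the pose to reach, as a shift and turn from the pose commanded when the call began, along the tool's axes at that moment, turning the shorter way round; what a row does not reach only later rows make up. A row lasts 1/12 s, in which the tool goes at most 41.7 mm and 7.16 degrees, less where a joint would pass 70% of its speed; a pose out of reach is approached as far as the arm can. A call with a number of a shift or a turn outside -1 to 1 is refused whole. A call with a gripper value outside its range is refused whole. OPENING is the closure, from -1 (fully open) to 1 (shut), set as the call begins (- or left out, the last holds). The fingers move at their own pace and stop on an object; FORCE is the grip in N (left out, the last holds). Time passes only in rows, so rows that repeat a pose let the fingers close. It gives the time, the measured TCP pose, the force, the opening and the grip force at its end, in the units of the state.
- state(): the state, without advancing time (a new reading comes with each control period).
- get_image(name): name is "scene" or "top" or "wrist"; returns a dict with "color" (420x560x3 uint8, blue, green, red), "fx", "fy", "cx", "cy" (pixels), "pose" (4x4, takes a point from camera to world coordinates). Camera axes: x right, y down, z forward; pixel columns grow to the right and rows downward; lengths in mm; the calibration is good to about 2 mm. A picture is of the moment at which its call begins. There is no depth.
- finish_job(): hands the job in; it is judged then, once.
The state is a dict: "time": time; "qpos": joint angles; "joint_velocities": joint speeds; "tau": joint torques, N m; "tool_pos": TCP position; "ee_rot": TCP orientation; "contact_force": force on the tool from outside, world axes, zero at the start; "ft_torque": the same for the moment, N m; "finger_gap": finger opening in mm; "grip_force": force on a finger pad.
Only numpy, scipy, OpenCV 4.12 (cv2) and the standard library are available. Lean on these libraries where they do the work, as an engineer would, in place of code of your own. Each camera call takes 0.05 s, during which the arm holds its last target. There are 200 camera calls.

## Working session

There is one attempt and no reset: what is moved stays moved. The work goes in short steps, Python scripts to look and compute and a shell command to move; the robot and the scene stay as the last step left them, time stands still between calls to the robot, and variables do not carry over. Pictures are saved under pics/ and viewed, at most 10 in all, crops included, and the job is handed in when it is done.

```bash
mkdir -p pics; ls; python3 - <<'E'
from station import *
import cv2,numpy as np
s=state(); print(s)
for n in("scene","top"):
    im=get_image(n); cv2.imwrite(f"pics/{n}0.png",im["color"]); print(n,im["fx"],im["fy"],im["cx"],im["cy"],np.round(im["pose"],4).tolist())
E
```

```text
pics
{'time': 0.0, 'qpos': array([ 1.17698414e+00,  4.23816270e-01,  1.63068246e+00, -6.40479483e-07,
        1.08859774e+00, -1.90268687e-02]), 'joint_velocities': array([ 5.94092912e-04,  2.34235567e-04,  1.46543484e-05, -5.89205633e-04,
       -1.00828374e-03, -1.42812281e-03]), 'tau': array([ 1.34336118e-03, -5.44638097e+01, -2.73667198e+01,  6.45095645e-02,
        2.27883953e-02, -1.64749131e-04]), 'tool_pos': array([228.58984274, 581.14436073, 246.91997253]), 'ee_rot': array([-5.85213974e-01, -3.08629076e+00,  2.31200474e-03]), 'contact_force': array([-0.20129253,  0.45837206,  0.18919752]), 'ft_torque': array([ 0.00382638,  0.01932095, -0.01595146]), 'grip_force': 0.0, 'finger_gap': 88.01285527718558}
scene 458.6410436638003 458.6410436638003 274.8720568406365 208.67842169597836 [[0.4539, -0.4161, 0.7879, -183.4023], [-0.891, -0.2111, 0.4019, -447.82], [-0.0009, -0.8845, -0.4666, 532.3072], [0.0, 0.0, 0.0, 1.0]]
top 422.9330739940442 422.9330739940442 282.348360405263 220.95047788918643 [[-0.1313, -0.9657, 0.2241, 380.2011], [-0.9913, 0.1278, -0.0304, -56.5046], [0.0007, -0.2261, -0.9741, 897.4125], [0.0, 0.0, 0.0, 1.0]]
```

View pics/top0.png

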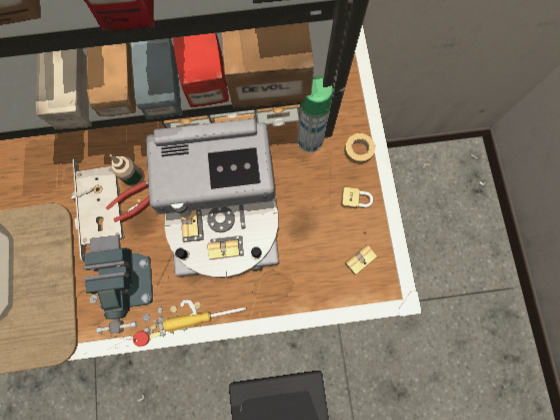

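View pics/scene0.png

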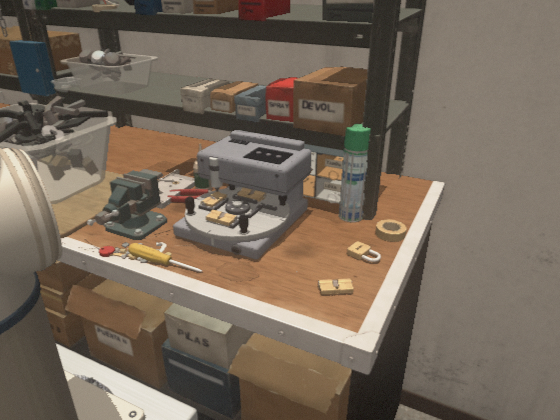

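The top view shows the dial around (221,218), knobs at (256,253) and (181,254), the loose cylinder at (361,260) and the padlock at (355,197). The scene view agrees. Next I measure positions.

```bash
cat > h.py <<'E'
from station import *
import cv2,numpy as np
from scipy.spatial.transform import Rotation as R
def ray(im,u,v,z):
    P=np.array(im["pose"]); d=P[:3,:3]@[(u-im["cx"])/im["fx"],(v-im["cy"])/im["fy"],1]; o=P[:3,3]
    return (o+d*(z-o[2])/d[2])[:2]
def proj(im,p):
    P=np.array(im["pose"]); c=P[:3,:3].T@(np.array(p)-P[:3,3]); return im["fx"]*c[0]/c[2]+im["cx"],im["fy"]*c[1]/c[2]+im["cy"]
def blobs(im,mask,amin):
    n,l,s,c=cv2.connectedComponentsWithStats(mask.astype(np.uint8)); return [(c[i],s[i],(l==i)) for i in range(1,n) if s[i,4]>=amin]
def brass(im):
    h=cv2.cvtColor(im["color"],cv2.COLOR_BGR2HSV); return (h[...,0]>16)&(h[...,0]<32)&(h[...,1]>90)&(h[...,2]>130)
def rowmm(dx,dy,dz):   # world shift -> tool axes normalised
    return np.round(R.from_rotvec(state()["ee_rot"]).inv().apply([dx,dy,dz])/150,3)
E
python3 - <<'E'
from h import *
im=get_image("top"); c=im["color"]
for cc,s,m in blobs(im,brass(im),40):
    if 150<cc[0]<420 and 160<cc[1]<300:
        w=np.array([ray(im,u,v,17 if cc[0]>300 else 67) for v,u in np.argwhere(m)],np.float32)
        print("brass",cc.round(1),s[4],cv2.minAreaRect(w))
g=cv2.cvtColor(c,cv2.COLOR_BGR2GRAY)
for cc,s,m in blobs(im,g<45,20):
    if 160<cc[0]<290 and 200<cc[1]<280: print("dark",cc.round(1),s,ray(im,*cc,80))
big=cv2.resize(c[165:300,150:400],None,fx=3.2,fy=3.2,interpolation=cv2.INTER_CUBIC); cv2.imwrite("pics/crop1.png",big)
E
```

```text
brass [351.  195.5] 171 ((617.09375, -237.21241760253906), (35.71226119995117, 42.24447250366211), 74.05517578125)
brass [189.7 225.2] 179 ((590.4545288085938, 103.52159881591797), (30.114830017089844, 51.31816864013672), 85.52322387695312)
brass [231.3 243.7] 77 ((538.9384155273438, 24.957149505615234), (24.21217918395996, 14.131728172302246), 82.4606704711914)
brass [213.8 245.9] 71 ((538.7049560546875, 59.18561935424805), (15.079479217529297, 22.43724822998047), 3.6568493843078613)
brass [367.  251.7] 103 ((489.2896728515625, -252.4779510498047), (32.517887115478516, 25.423423767089844), 30.486351013183594)
brass [352.5 261.2] 79 ((475.603515625, -218.24029541015625), (20.342988967895508, 25.679351806640625), 36.381622314453125)
dark [181.8 253.9] [176 249  11  10  48] [528.65541337 120.78944224]
dark [256.1 254. ] [252 250   9   7  23] [509.37324689 -22.69121857]
```

View pics/crop1.png

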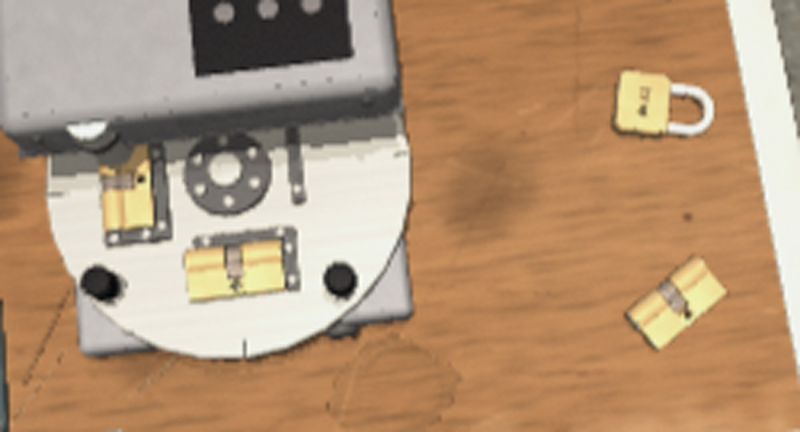

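The crop shows knob tops at about (181.3,253.4) and (256.6,252.2) in full-image pixels, and the cap at (220.9,219). The loose cylinder's corners are at crop (698,256), (727,294), (657,350) and (627,314).

```bash
python3 - <<'E'
from h import *
im=get_image("top")
f=lambda u,v,z: ray(im,150+u/3.2,165+v/3.2,z)
kl=f(100,282,88); kr=f(341,278,88); d=kr-kl; L=np.linalg.norm(d); print("knobs",kl,kr,L,"exp",104*2**.5)
n=np.array([-d[1],d[0]])/L; n=n if n[0]>0 else -n
ax=(kl+kr)/2+n*L/2; v=kr-ax; ang=np.arctan2(v[1],v[0]); front=ang-(.68); 
print("axis from knobs",ax,"cap",f(227,173,58),"front dir yaw",np.degrees(front)," machine yaw",np.degrees(front)%360-180)
fc=f(236,270,67); print("front cyl",fc, "rel",fc-ax,np.linalg.norm(fc-ax))
# scene view check
P=[f(a,b,17) for a,b in((698,256),(727,294),(657,350),(627,314))]; P=np.array(P); print(P.round(1), P.mean(0))
l=(P[0]+P[1]-P[2]-P[3])/2; w=(P[0]+P[3]-P[1]-P[2])/2; print("len",np.linalg.norm(l),np.degrees(np.arctan2(l[1],l[0])),"wid",np.linalg.norm(w),np.degrees(np.arctan2(w[1],w[0])))
p=f(640,105,16);print("padlock",p)
s2=get_image("scene"); print([np.round(proj(s2,(*p,z)),1) for p,z in((kl,88),(kr,88),(P.mean(0),17))])
g=cv2.cvtColor(s2["color"],cv2.COLOR_BGR2GRAY)
for cc,s,m in blobs(s2,g<45,20):
    if 170<cc[0]<270 and 180<cc[1]<250: print("dark",cc.round(1),s)
for cc,s,m in blobs(s2,brass(s2),30):
    if 300<cc[0]<370 and 270<cc[1]<300: print("brass",cc.round(1),s)
print(R.from_rotvec(state()["ee_rot"]).as_matrix().round(3))
E
```

```text
knobs [528.76720724 120.05950235] [512.11043008 -24.33568816] 145.35274083693065 exp 147.0782104868019
axis from knobs [592.63641391  39.53351851] cap [593.62036538  40.92961713] front dir yaw -180.54142757098936  machine yaw -0.5414275709893559
front cyl [529.05113201  40.45981275] rel [-63.5852819    0.92629423] 63.59202854968281
[[ 507.3 -256.5]
 [ 480.  -270.9]
 [ 449.9 -219.2]
 [ 475.6 -203.8]] [ 478.22425082 -237.61631362]
len 60.66125236432098 -59.39017369459237 wid 30.415496349098824 29.34029979579961
padlock [ 614.73531972 -236.13310538]
[array([191., 198.]), array([244.5, 215.7]), array([336.4, 282.5])]
brass [335.6 285. ] [319 279  34  13 309]
[[-0.931  0.366 -0.   ]
 [ 0.366  0.931 -0.001]
 [-0.    -0.001 -1.   ]]
```

```bash
python3 -m crank '[[-0.83,-0.82,0,-0.0582],[-0.83,-0.82,0,-0.0582],[-0.83,-0.82,0,-0.0582],[-0.83,-0.82,0,-0.0582],[-0.83,-0.82,0,-0.0582]]' 1 10
python3 - <<'E'
from h import *
s=state();p=s["tool_pos"];print(p,R.from_rotvec(s["ee_rot"]).as_matrix().round(4).tolist(),"to go",rowmm(512-p[0],-60-p[1],0))
E
```

```text
time: 0.67
tool_pos: [300.4, 416.7, 247.3]
ee_rot: [-0.017, -3.141, 0.005]
contact_force: [0.5, 0.5, -0.2]
finger_gap: 57.8
grip_force: 0.0
[300.35479956 416.66766981 247.25554992] [[-0.9999, 0.0108, -0.0008], [0.0108, 0.9999, -0.003], [0.0008, -0.003, -1.0]] to go [-1.445 -3.162  0.009]
```

```bash

python3 -m crank '[[-0.36,-0.79,0,0],[-0.36,-0.79,0,0],[-0.36,-0.79,0,0],[-0.36,-0.79,0,0]]' >/dev/null
python3 -m crank '[[-0.36,-0.79,0,0],[-0.36,-0.79,0,0],[-0.36,-0.79,0,0],[-0.36,-0.79,0,0]]' >/dev/null
python3 -m crank '[[-0.36,-0.79,0,0],[-0.36,-0.79,0,0],[-0.36,-0.79,0,0],[-0.36,-0.79,0,0]]' >/dev/null
python3 -m crank '[[-0.36,-0.79,0,0],[-0.36,-0.79,0.2,0],[-0.36,-0.79,0.4,0],[-0.36,-0.79,0.6,0],[-0.36,-0.79,0.6,0]]'
python3 - <<'E'
from h import *
im=get_image("wrist"); cv2.imwrite("pics/w1.png",im["color"]); print(np.round(im["pose"],3).tolist())
E
```

```text
time: 2.08
tool_pos: [510.0, -55.4, 153.4]
ee_rot: [-0.018, -3.136, -0.001]
contact_force: [-1.5, 0.4, 0.3]
finger_gap: 0.7
grip_force: 0.0
[[0.012, 0.958, 0.285, 432.032], [1.0, -0.012, -0.003, -54.767], [0.0, 0.285, -0.959, 290.988], [0.0, 0.0, 0.0, 1.0]]
```

View pics/w1.png

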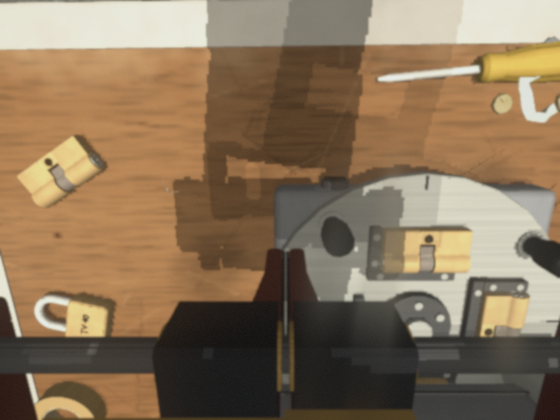

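The wrist view shows the closed fingers left of the front knob (338,236), clear of it. I'll descend and push the knob along its arc.

```bash

python3 -m crank '[[0,-0.02,0.1,0],[0,-0.02,0.3,0],[0,-0.02,0.39,0],[0,-0.02,0.39,0]]'
python3 - <<'E'
from h import *
s=state();p=s["tool_pos"];ax=np.array([593,40.3]);print(p)
# finger face path: tcp = knob - 23.5 in y, at dial advance a
for a in np.radians([0,15,30,45,52,58]):
    t=np.radians(180-.5)+.68-a; k=ax+104*np.array([np.cos(t),np.sin(t)]); q=k-[0,23.5]; print(np.degrees(a).round(),k.round(1),rowmm(q[0]-p[0],q[1]-p[1],0))
E
```

```text
time: 2.47
tool_pos: [509.8, -55.6, 98.0]
ee_rot: [-0.013, -3.138, -0.001]
contact_force: [-1.2, 0.4, -0.1]
finger_gap: 0.3
grip_force: 0.0
[509.77907707 -55.61763497  97.97741769]
0.0 [511.6 -24.4] [-0.011  0.052 -0.   ]
15.0 [497.6  -1.1] [0.083 0.206 0.001]
30.0 [490.1  25. ] [0.134 0.38  0.001]
45.0 [489.7  52.1] [0.139 0.561 0.001]
52.0 [491.9  64.6] [0.124 0.644 0.001]
58.0 [495.   75.1] [0.104 0.714 0.001]
```

```bash

python3 -m crank '[[0.01,0.06,0,0],[0.045,0.12,0,0],[0.075,0.18,0,0],[0.1,0.24,0,0],[0.115,0.3,0,0]]'
python3 -m crank '[[0.01,0.05,0,0],[0.02,0.1,0,0],[0.025,0.15,0,0],[0.025,0.2,0,0],[0.025,0.25,0,0]]'
python3 -m crank '[[-0.005,0.05,0,0],[-0.01,0.1,0,0],[-0.015,0.12,0,0],[-0.015,0.12,0,0]]'
python3 - <<'E'
from h import *
im=get_image("top"); cv2.imwrite("pics/t2.png",cv2.resize(im["color"][165:300,150:400],None,fx=3.2,fy=3.2,interpolation=cv2.INTER_CUBIC))
E
```

```text
time: 2.88
tool_pos: [491.1, -12.7, 100.6]
ee_rot: [-0.011, -3.136, 0.005]
contact_force: [-11.7, -15.5, 7.5]
finger_gap: 0.7
grip_force: 8.3
time: 3.3
tool_pos: [488.6, 25.8, 100.5]
ee_rot: [-0.012, -3.138, 0.002]
contact_force: [-6.5, -7.6, 1.2]
finger_gap: 0.4
grip_force: 3.6
time: 3.63
tool_pos: [494.0, 44.8, 100.7]
ee_rot: [0.012, 3.139, 0.001]
contact_force: [0.3, -0.5, 0.5]
finger_gap: 0.3
grip_force: 0.0
```

View pics/t2.png

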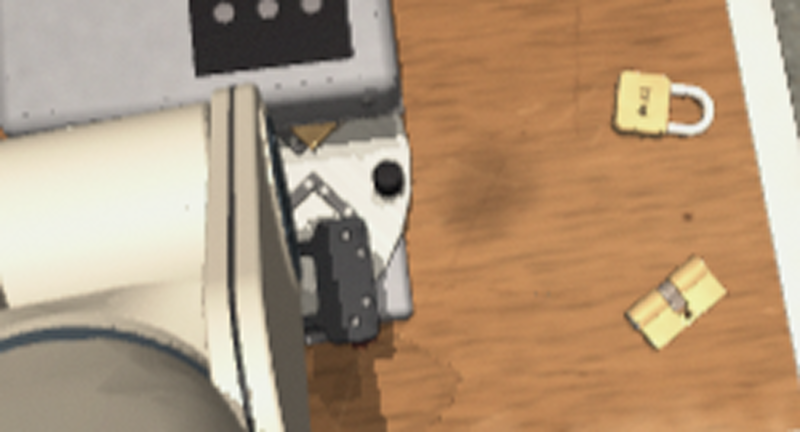

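The dial is past half way and running by itself, with no load on the finger. I'll lift, open, and go above the loose cylinder.

```bash

python3 -m crank '[[0,0,-0.27,0],[0,0,-0.54,0],[0,0,-0.8,0],[0,0,-0.8,0]]' -1 30 >/dev/null
python3 -m crank '[[0.05,-0.9,0,0],[0.05,-0.9,0,0],[0.05,-0.9,0,0],[0.05,-0.9,0,0]]' >/dev/null
python3 -m crank '[[0.05,-0.9,0.2,-0.0864],[0.05,-0.9,0.2,-0.0864],[0.05,-0.9,0.2,-0.0864],[0.05,-0.9,0.2,-0.0864],[0.05,-0.9,0.2,-0.0864]]' >/dev/null
python3 -m crank '[[0,0,0,0],[0,0,0,0],[0,0,0,0]]'
python3 - <<'E'
from h import *
im=get_image("wrist"); cv2.imwrite("pics/w2.png",im["color"]); print(np.round(im["pose"],3).tolist())
p=state()["tool_pos"]; m=R.from_rotvec(state()["ee_rot"]).as_matrix(); print(p,np.degrees(np.arctan2(m[1,1],m[0,1])))
for a,b in ((478.2,-237.6),): print(rowmm(a-p[0],b-p[1],37-p[2]))
im=get_image("top");cv2.imwrite("pics/t3.png",cv2.resize(im["color"][165:300,150:400],None,fx=3.2,fy=3.2,interpolation=cv2.INTER_CUBIC))
E
```

```text
time: 5.02
tool_pos: [478.3, -221.2, 189.3]
ee_rot: [0.817, -3.027, 0.012]
contact_force: [-0.3, -0.0, 0.7]
finger_gap: 87.5
grip_force: 0.0
[[-0.502, 0.829, 0.247, 410.924], [0.865, 0.484, 0.137, -260.221], [-0.006, 0.282, -0.959, 327.043], [0.0, 0.0, 0.0, 1.0]]
[ 478.36448169 -221.11283797  189.34577713] 120.2167273353695
[ 0.048 -0.088  1.017]
```

View pics/w2.png

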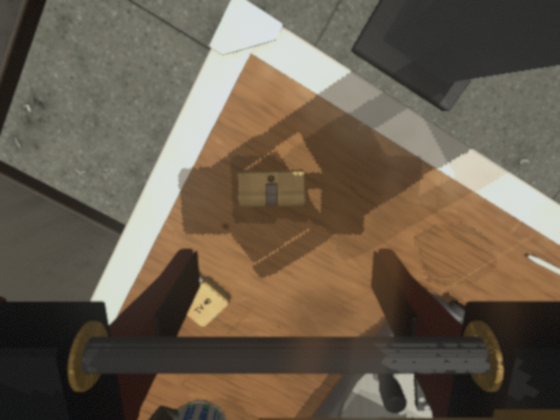

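View pics/t3.png

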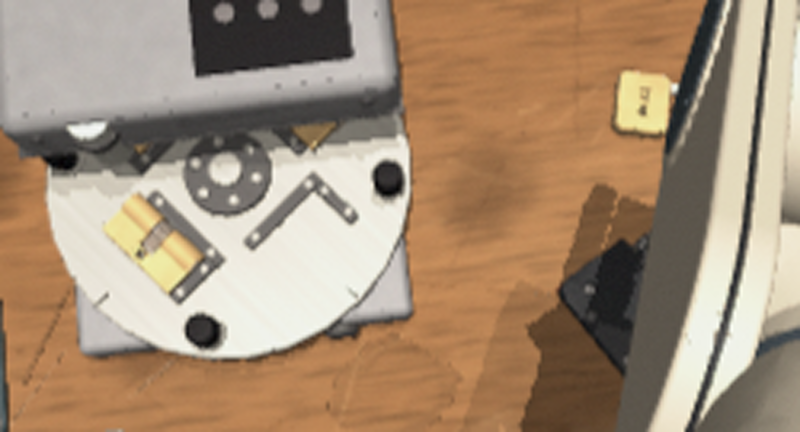

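The wrist view shows the cylinder at (271,188), square to the gripper, so the yaw is right. The top view shows the dial stalled near half way: the knob is at crop (203,331) and the nest is diagonal. I need to go back and push further.

```bash
python3 - <<'E'
from h import *
im=get_image("top"); ax=np.array([593,40.3])
k=ray(im,150+203/3.2,165+329/3.2,88); v=k-ax; ang=np.degrees(np.arctan2(v[1],v[0])); print(k,np.hypot(*v),"dial deg",(180-.5+38.96-ang)%360)
w=get_image("wrist"); print("cyl wrist", ray(w,271.5,188,17), ray(w,238,188,17),ray(w,305,188,17))
E
```

```text
[492.34745938  61.16492861] 102.79240817689174 dial deg 50.17134716036685
cyl wrist [ 478.52514346 -237.60649848] [ 493.78116721 -263.74828987] [ 463.28884959 -211.49851499]
```

```bash
python3 -m crank '[[0.048,-0.088,0,-0.0006],[0.048,-0.088,0,-0.0006],[0.048,-0.088,0,-0.0006],[0.048,-0.088,0,-0.0006]]'
python3 - <<'E'
from h import *
im=get_image("top"); g=cv2.cvtColor(im["color"],cv2.COLOR_BGR2GRAY); ax=np.array([593,40.3])
for cc,s,m in blobs(im,g<45,15):
    if 160<cc[0]<300 and 200<cc[1]<290:
        k=ray(im,*cc,84);v=k-ax;print(cc.round(1),s[4],k,(180-.5+38.96-np.degrees(np.arctan2(v[1],v[0])))%360)
E
```

```text
time: 5.55
tool_pos: [480.7, -232.7, 189.0]
ee_rot: [0.808, -3.023, 0.023]
contact_force: [-0.0, -1.0, 0.3]
finger_gap: 87.8
grip_force: 0.0
[169.1 214.8] 39 [609.17614701 138.82029401] 137.78425625435278
[270.3 222.2] 34 [567.89264733 -57.98707529] 322.78971398220295
[214.  269.4] 30 [489.64375563  60.90649769] 49.7354139238945
```

The dial is stalled near 50°, so I'll return and push it through to almost 90°.

```bash

python3 -m crank '[[-0.5,0.71,0,0.0858],[-0.5,0.71,0,0.0858],[-0.5,0.71,0,0.0858],[-0.5,0.71,0,0.0858],[-0.5,0.71,0,0.0858]]' 1 10 >/dev/null
python3 -m crank '[[0,0.93,0,0],[0,0.93,0,0],[0,0.93,0,0],[0,0.93,0,0],[0,0.93,0,0]]' 
python3 -m crank '[[0,0,0.2,0],[0,0,0.4,0],[0,0,0.6,0],[0,0,0.6,0]]' 
python3 - <<'E'
from h import *
s=state();p=s["tool_pos"];ax=np.array([593,40.3])
m=R.from_rotvec(s["ee_rot"]).as_matrix(); print(np.degrees(np.arctan2(m[1,1],m[0,1])))
for a in np.radians([50,60,70,80,85]):
    t=np.radians(180-.5)+.68-a; k=ax+104*np.array([np.cos(t),np.sin(t)]); q=k-[0,16.4]; print(np.degrees(a).round(),k.round(1),rowmm(q[0]-p[0],q[1]-p[1],0))
E
```

```text
time: 6.43
tool_pos: [494.5, 39.5, 184.1]
ee_rot: [-0.019, -3.133, 0.027]
contact_force: [1.5, 0.1, 0.2]
finger_gap: 24.7
grip_force: 0.0
time: 6.77
tool_pos: [490.6, 33.9, 89.9]
ee_rot: [-0.026, -3.125, 0.029]
contact_force: [-1.5, 0.4, -0.8]
finger_gap: 1.1
grip_force: 0.0
89.0589736633553
50.0 [491.1  61.1] [-0.002  0.072 -0.001]
60.0 [496.3  78.5] [-0.035  0.188 -0.004]
70.0 [504.4  94.7] [-0.087  0.297 -0.007]
80.0 [515.2 109.3] [-0.157  0.395 -0.01 ]
85.0 [521.5 115.8] [-0.199  0.44  -0.011]
```

```bash

python3 -m crank '[[0,0.06,-0.03,0],[-0.01,0.12,-0.03,0],[-0.03,0.18,-0.03,0],[-0.05,0.23,-0.03,0],[-0.075,0.28,-0.03,0]]'
python3 -m crank '[[-0.03,0.04,0,0],[-0.06,0.09,0,0],[-0.09,0.13,0,0],[-0.12,0.165,0,0],[-0.12,0.165,0,0]]'
python3 - <<'E'
from h import *
im=get_image("top"); cv2.imwrite("pics/t4.png",cv2.resize(im["color"][165:300,150:400],None,fx=3.2,fy=3.2,interpolation=cv2.INTER_CUBIC))
E
```

```text
time: 7.18
tool_pos: [506.6, 77.4, 99.7]
ee_rot: [-0.025, -3.135, 0.028]
contact_force: [-2.7, -3.1, 1.9]
finger_gap: 0.4
grip_force: 1.6
time: 7.6
tool_pos: [526.0, 102.6, 97.5]
ee_rot: [-0.024, -3.135, 0.027]
contact_force: [0.0, -0.6, 0.6]
finger_gap: 0.5
grip_force: 0.0
```

```bash

python3 -m crank '[[0.02,-0.15,0,0],[0.02,-0.15,-0.2,0],[0.02,-0.15,-0.4,0],[0.02,-0.15,-0.6,0]]' -1 30 >/dev/null
python3 -m crank '[[0.05,-0.8,-0.1,0],[0.05,-0.8,-0.1,0],[0.05,-0.8,-0.1,0],[0.05,-0.8,-0.1,0]]'
python3 - <<'E'
from h import *
im=get_image("top"); cv2.imwrite("pics/t5.png",cv2.resize(im["color"][165:300,150:400],None,fx=3.2,fy=3.2,interpolation=cv2.INTER_CUBIC))
s=state();p=s["tool_pos"];m=R.from_rotvec(s["ee_rot"]).as_matrix(); print(p,np.degrees(np.arctan2(m[1,1],m[0,1])))
E
```

```text
time: 8.32
tool_pos: [512.0, -43.9, 205.9]
ee_rot: [-0.031, -3.134, 0.03]
contact_force: [1.2, -0.0, 0.7]
finger_gap: 50.5
grip_force: 0.0
[511.99989561 -41.79896685 205.26884816] 88.81246715564981
```

View pics/t5.png

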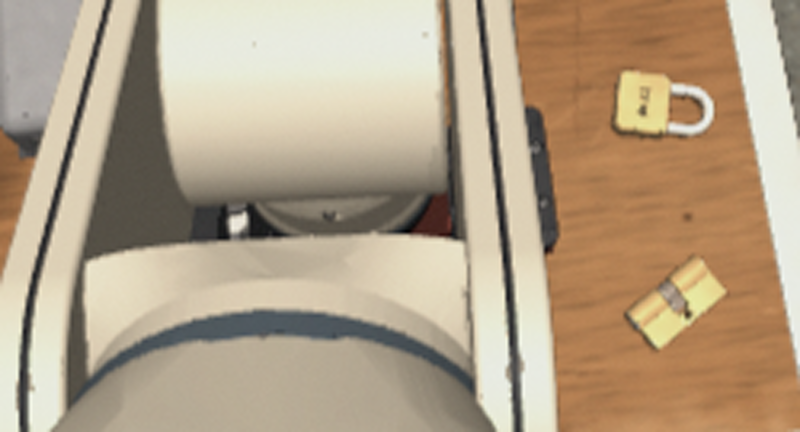

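The arm blocks that view. I'll move over the cylinder and check the dial from there by blob detection.

```bash

python3 -m crank '[[0.1,-0.65,0,0],[0.1,-0.65,0,0],[0.1,-0.65,0,0],[0.1,-0.65,0,0]]' >/dev/null
python3 -m crank '[[0.12,-0.65,0.3,-0.0883],[0.12,-0.65,0.3,-0.0883],[0.12,-0.65,0.3,-0.0883],[0.12,-0.65,0.3,-0.0883],[0.12,-0.65,0.3,-0.0883]]' >/dev/null
python3 -m crank '[[0,0,0,0],[0,0,0,0]]'
cat > dial.py <<'E'
from h import *
im=get_image("top"); g=cv2.cvtColor(im["color"],cv2.COLOR_BGR2GRAY); ax=np.array([593,40.3])
for cc,s,m in blobs(im,g<45,15):
    if 160<cc[0]<300 and 200<cc[1]<290:
        k=ray(im,*cc,84);v=k-ax;print(cc.round(1),s[4],k,(180-.5+38.96-np.degrees(np.arctan2(v[1],v[0])))%360)
w=get_image("wrist")
p=state()["tool_pos"]; m=R.from_rotvec(state()["ee_rot"]).as_matrix(); print(p,np.degrees(np.arctan2(m[1,1],m[0,1])))
E
python3 dial.py; python3 - <<'E'
from h import *
p=state()["tool_pos"];print(rowmm(478.4-p[0],-237.6-p[1],36-p[2]))
E
```

```text
time: 9.28
tool_pos: [477.5, -230.0, 163.0]
ee_rot: [0.826, -3.013, 0.03]
contact_force: [-0.1, 0.2, 0.1]
finger_gap: 87.6
grip_force: 0.0
[181.8 253.9] 48 [527.77158434 119.97461522] 89.15332640394837
[256.2 254. ] 24 [508.72132234 -23.00642652] 1.547739582800432
[ 477.59018928 -230.29257792  163.376211  ] 120.67199666653318
[ 0.002 -0.032  0.85 ]
```

Both knobs are exactly where they were at the start, so the dial is one click on. I'll descend to the cylinder.

```bash

python3 -m crank '[[0,-0.03,0.25,0],[0,-0.03,0.5,0],[0,-0.03,0.7,0],[0,-0.03,0.7,0]]'
python3 - <<'E'
from h import *
w=get_image("wrist"); p=state()["tool_pos"];
for cc,s,m in blobs(w,brass(w),60): print(cc.round(),s, ray(w,*cc,17))
print(p,rowmm(478.4-p[0],-237.6-p[1],36-p[2]))
E
```

```text
time: 9.72
tool_pos: [475.3, -235.7, 53.9]
ee_rot: [0.823, -3.007, 0.022]
contact_force: [-0.6, 0.9, -0.4]
finger_gap: 87.9
grip_force: 0.0
[264. 248.] [255 238  17  21 173] [ 476.37479443 -249.65768623]
[172. 413.] [149 402  48  18 509] [ 599.81731196 -244.74000165]
[ 476.55302804 -236.3331856    56.34748345] [-0.01  -0.012  0.136]
```

```bash

python3 -m crank '[[-0.01,-0.005,0.07,0],[-0.01,-0.005,0.14,0],[-0.01,-0.005,0.14,0]]'
python3 -m crank '[[0,0,0,0],[0,0,0,0],[0,0,0,0],[0,0,0,0],[0,0,0,0]]' 0.8 25
python3 -m crank '[[0,0,0,0],[0,0,0,0]]'
```

```text
time: 10.02
tool_pos: [480.1, -238.1, 37.4]
ee_rot: [0.825, -3.014, 0.032]
contact_force: [0.1, 0.1, -0.2]
finger_gap: 88.2
grip_force: 0.0
time: 10.43
tool_pos: [479.9, -238.1, 38.0]
ee_rot: [0.824, -3.014, 0.032]
contact_force: [-0.3, 0.7, 4.3]
finger_gap: 59.6
grip_force: 25.0
time: 10.6
tool_pos: [479.9, -238.1, 38.0]
ee_rot: [0.824, -3.014, 0.032]
contact_force: [-1.3, 0.7, 6.0]
finger_gap: 59.6
grip_force: 25.0
```

The gap of 59.6 mm and tips at about 13 mm mean I'm gripping a top chamfer. I'll reopen, go 3.5 mm lower and regrip.

```bash

python3 -m crank '[[0,0,0,0],[0,0,0.025,0],[0,0,0.025,0],[0,0,0.025,0]]' 0 25
python3 -m crank '[[0,0,0,0],[0,0,0,0],[0,0,0,0],[0,0,0,0],[0,0,0,0]]' 0.8 25
python3 -m crank '[[0,0,-0.1,0],[0,0,-0.3,0],[0,0,-0.6,0],[0,0,-0.6,0]]'
```

```text
time: 10.93
tool_pos: [480.0, -238.0, 35.3]
ee_rot: [0.825, -3.014, 0.032]
contact_force: [-2.6, 5.2, 18.7]
finger_gap: 59.6
grip_force: 25.1
time: 11.35
tool_pos: [480.1, -238.1, 35.3]
ee_rot: [0.825, -3.014, 0.032]
contact_force: [-1.6, 4.0, 18.3]
finger_gap: 60.0
grip_force: 25.1
time: 11.68
tool_pos: [483.7, -237.5, 129.1]
ee_rot: [0.826, -3.019, 0.04]
contact_force: [2.4, -1.9, -1.4]
finger_gap: 60.0
grip_force: 25.0
```

```bash

python3 -m crank '[[0,0,-0.3,0],[0,0,-0.4,0],[0,0,-0.4,0]]'
python3 - <<'E'
from h import *
w=get_image("wrist"); s=get_image("scene")
cv2.imwrite("pics/g1.png",np.hstack([cv2.resize(w["color"][150:420,130:430],(400,360)),cv2.resize(s["color"][130:310,230:430],(400,360))]))
E
```

```text
time: 11.93
tool_pos: [483.9, -235.2, 187.3]
ee_rot: [0.824, -3.018, 0.04]
contact_force: [0.4, -1.2, -2.8]
finger_gap: 59.6
grip_force: 25.0
```

View pics/g1.png

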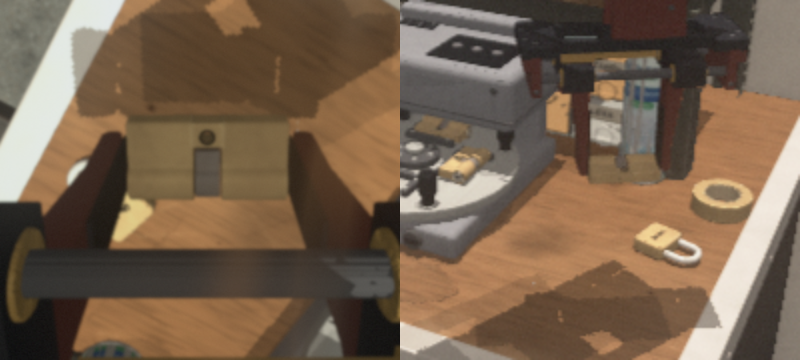

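The cylinder is held level between the pads, at wrist crop (207,157). I'll carry it over the front nest.

```bash

python3 -m crank '[[-0.14,0.17,0,0.0216],[-0.28,0.34,0,0.0432],[-0.42,0.51,0,0.065],[-0.556,0.678,0,0.0864],[-0.556,0.678,0,0.0864]]' >/dev/null
python3 -m crank '[[-0.04,0.25,0,0],[-0.08,0.5,0,0],[-0.12,0.75,0,0],[-0.147,1,0,0],[-0.147,1,0,0]]' >/dev/null
python3 -m crank '[[0,0,0,0],[0,0,0,0],[0,0,0,0]]'
cat > to.py <<'E'
import sys
from h import *
s=state();p=s["tool_pos"];m=R.from_rotvec(s["ee_rot"]).as_matrix();a=list(map(float,sys.argv[1:]))
print(p.round(1),"yaw",np.degrees(np.arctan2(m[1,1],m[0,1])).round(2),rowmm(*(np.array(a)-p)), "F",s["contact_force"].round(1),s["finger_gap"])
E
python3 to.py 526.2 45 100
```

```text
time: 13.12
tool_pos: [524.4, 44.6, 175.0]
ee_rot: [-0.016, -3.127, 0.04]
contact_force: [-0.2, 0.1, -1.6]
finger_gap: 59.4
grip_force: 25.0
[524.4  44.6 175. ] yaw 89.41 [-0.019  0.016  0.5  ] F [-0.2  0.1 -1.6] 59.4140300912959
```

```bash

python3 -m crank '[[-0.02,0.01,0.15,0],[-0.02,0.01,0.3,0],[-0.02,0.01,0.45,0],[-0.02,0.01,0.48,0],[-0.02,0.01,0.48,0]]'
python3 to.py 526.2 45 86.5
python3 - <<'E'
from h import *
im=get_image("wrist"); cv2.imwrite("pics/p1.png",im["color"])
E
```

```text
time: 13.53
tool_pos: [526.0, 43.9, 102.6]
ee_rot: [-0.018, -3.126, 0.04]
contact_force: [-0.6, -1.0, -2.8]
finger_gap: 59.7
grip_force: 25.0
[526.   43.9 102.6] yaw 89.35 [-0.003  0.01   0.107] F [-0.6 -1.  -2.8] 59.66794247199754
```

View pics/p1.png

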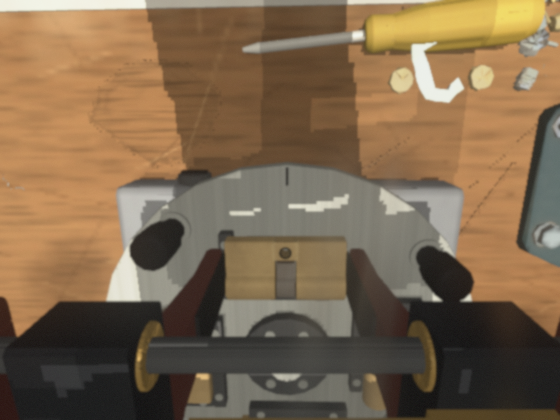

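The view shows the cylinder held over the front nest, with its top at (286,267), square to the bars; the knobs and fingers are clear. That was my tenth picture, so the rest is numeric.

```bash

python3 -m crank '[[0,0.01,0.03,0],[0,0.01,0.06,0],[0,0.01,0.09,0],[0,0.01,0.1,0],[0,0.01,0.1,0]]'
python3 to.py 526.2 45 85.8
```

```text
time: 14.0
tool_pos: [527.1, 46.3, 89.0]
ee_rot: [-0.015, -3.129, 0.039]
contact_force: [-0.2, 0.1, -2.6]
finger_gap: 59.5
grip_force: 25.0
[527.1  46.3  89. ] yaw 89.46 [ 0.006 -0.008  0.022] F [-0.2  0.1 -2.6] 59.54505084395144
```

```bash

python3 -m crank '[[0,0,0.01,0],[0,0,0.01,0]]'
python3 -m crank '[[0,0,0.01,0],[0,0,0.01,0]]'
python3 -m crank '[[0,0,0.005,0],[0,0,0.005,0]]'
```

```text
time: 14.17
tool_pos: [527.3, 46.3, 87.6]
ee_rot: [-0.015, -3.13, 0.039]
contact_force: [0.4, -0.4, -1.9]
finger_gap: 59.7
grip_force: 25.0
time: 14.33
tool_pos: [527.2, 46.2, 86.0]
ee_rot: [-0.015, -3.13, 0.039]
contact_force: [0.0, 0.9, -1.8]
finger_gap: 59.8
grip_force: 25.0
time: 14.5
tool_pos: [527.3, 46.3, 85.6]
ee_rot: [-0.015, -3.13, 0.039]
contact_force: [-0.5, -0.1, 1.0]
finger_gap: 59.6
grip_force: 25.0
```

```bash

python3 -m crank '[[0,0,0.005,0],[0,0,0.005,0]]'
python3 -m crank '[[0,0,0,0],[0,0,0,0],[0,0,0,0]]' -0.5
python3 - <<'E'
from h import *
im=get_image("wrist")
for cc,s,m in blobs(im,brass(im),60): print(cc.round(1),s.tolist(),ray(im,*cc,67))
E
```

```text
time: 14.67
tool_pos: [527.4, 46.2, 85.4]
ee_rot: [-0.015, -3.13, 0.039]
contact_force: [-2.2, -0.1, 8.5]
finger_gap: 59.5
grip_force: 25.1
time: 14.92
tool_pos: [527.3, 46.2, 84.7]
ee_rot: [-0.015, -3.13, 0.039]
contact_force: [0.2, -0.3, -0.3]
finger_gap: 65.7
grip_force: 0.0
[459.1  18.2] [367, 0, 193, 43, 6953] [416.69512383 115.01525524]
[497.6  69.2] [481, 58, 28, 28, 151] [435.62193674 132.85940549]
[405.3  72.7] [393, 60, 28, 30, 91] [436.50394451  95.70433794]
[285.7 269.1] [225, 242, 121, 57, 5589] [524.81900766  45.71658345]
[187.9 401.4] [175, 374, 23, 46, 695] [604.90746477  -9.11283843]
[378.5 377. ] [371, 374, 15, 8, 78] [587.351671    94.34306536]
[381.7 405.4] [368, 393, 27, 24, 363] [605.97615426  97.26826477]
```

Released, with the cylinder at about (524.8,45.7) against the seat at (529,40.6). Now I push right with the left finger, watching the force.

```bash

python3 -m crank '[[0,-0.015,-0.006,0],[0,-0.02,-0.006,0],[0,-0.02,-0.006,0]]'|grep -E "pos|for"
python3 -m crank '[[0,-0.01,0,0],[0,-0.01,0,0]]'|grep -E "pos|for"
python3 -m crank '[[0,-0.01,0,0],[0,-0.01,0,0]]'|grep -E "pos|for"
python3 to.py 527.4 38.2 86
```

```text
tool_pos: [527.2, 43.0, 85.6]
contact_force: [0.3, -0.0, -1.1]
grip_force: 0.0
tool_pos: [527.2, 41.6, 85.6]
contact_force: [-0.6, 0.6, 0.3]
grip_force: 0.1
tool_pos: [527.1, 40.2, 85.6]
contact_force: [-0.2, 1.5, -1.2]
grip_force: 0.7
[527.1  40.2  85.6] yaw 89.44 [-0.002 -0.013 -0.002] F [-0.2  1.5 -1.2] 66.06249035465503
```

```bash

for i in 1; do python3 -m crank '[[0,-0.006,0,0],[0,-0.006,0,0]]'|grep -E "pos|for"; done
python3 -m crank '[[0,-0.005,0,0],[0,-0.005,0,0]]'|grep -E "pos|for"
```

```text
tool_pos: [527.0, 39.6, 85.6]
contact_force: [-0.3, 3.2, -0.2]
grip_force: 2.2
tool_pos: [526.9, 39.1, 85.7]
contact_force: [0.2, 6.8, -0.7]
grip_force: 3.3
```

```bash

python3 -m crank '[[0,-0.003,0,0],[0,-0.003,0,0]]'|grep -E "pos|for"
```

```text
tool_pos: [526.9, 38.9, 85.7]
contact_force: [-0.5, 7.4, -0.3]
grip_force: 3.9
```

The end bar is reached: the force is stiff at about 7 N. I'll back off, lift, set the fingers 30 mm apart and come round to the front to push inward with both tips.

```bash

python3 -m crank '[[0,0.018,0,0],[0,0.018,0,0],[0,0.018,-0.15,0],[0,0.018,-0.25,0],[0,0.018,-0.25,0]]'|grep -E "pos|for"
python3 -m crank '[[0.13,0,0,0],[0.27,0,0,0],[0.27,0,0,0],[0.27,0,0,0]]' 0.318 |grep -E "pos|for|gap"
python3 to.py 488 41 80
python3 - <<'E'
from h import *
for n in("wrist","top"):
  im=get_image(n)
  for cc,s,m in blobs(im,brass(im),40):
    k=ray(im,*cc,67)
    if np.hypot(k[0]-529,k[1]-40.6)<40:
      w=np.array([ray(im,u,v,67) for v,u in np.argwhere(m)],np.float32); print(n,k,s[4],cv2.minAreaRect(w))
E
```

```text
tool_pos: [529.4, 41.6, 125.5]
contact_force: [1.5, 1.2, 0.6]
grip_force: 0.0
tool_pos: [486.4, 41.9, 123.3]
contact_force: [1.5, -0.4, -0.0]
finger_gap: 42.6
grip_force: 0.0
[486.4  41.9 123.3] yaw 89.47 [-0.014  0.001  0.288] F [ 1.5 -0.4 -0. ] 42.61997179871953
wrist [525.23423509  40.30228978] 3156 ((525.6298828125, 41.86376190185547), (57.68682098388672, 30.276540756225586), 89.30702209472656)
```

```bash

python3 -m crank '[[0,0,0.1,0],[0,0,0.2,0],[0,0,0.28,0],[0,0,0.28,0]]'|grep -E "pos|for|gap"
python3 -m crank '[[-0.02,0,0,0],[-0.04,0,0,0],[-0.05,0,0,0],[-0.05,0,0,0]]'|grep -E "pos|for"
python3 -m crank '[[-0.015,0,0,0],[-0.015,0,0,0]]'|grep -E "pos|for"
python3 to.py 502.5 41 80
```

```text
tool_pos: [486.5, 40.9, 79.7]
contact_force: [-1.0, 0.8, 0.1]
finger_gap: 29.7
grip_force: 0.0
tool_pos: [495.5, 41.1, 82.3]
contact_force: [0.5, 1.0, 0.2]
grip_force: 0.0
tool_pos: [497.1, 41.0, 82.0]
contact_force: [0.6, -0.0, -0.2]
grip_force: 0.0
[497.1  41.   82. ] yaw 89.45 [-0.036  0.     0.013] F [ 0.6 -0.  -0.2] 29.80130898084036
```

```bash

python3 -m crank '[[-0.01,0,0,0],[-0.01,0,0,0]]'|grep -E "pos|for"
python3 -m crank '[[-0.01,0,0,0],[-0.01,0,0,0]]'|grep -E "pos|for"
python3 -m crank '[[-0.008,0,0,0],[-0.008,0,0,0]]'|grep -E "pos|for"
```

```text
tool_pos: [498.2, 41.0, 81.7]
contact_force: [-0.2, -0.6, 1.2]
grip_force: 0.0
tool_pos: [499.6, 41.0, 81.5]
contact_force: [-0.7, -0.1, 0.6]
grip_force: 0.0
tool_pos: [500.4, 40.9, 81.4]
contact_force: [0.2, 0.1, 0.4]
grip_force: 0.4
```

```bash

python3 -m crank '[[-0.008,0,0,0],[-0.008,0,0,0]]'|grep -E "pos|for"
python3 -m crank '[[-0.008,0,0,0],[-0.008,0,0,0]]'|grep -E "pos|for"
python3 -m crank '[[-0.006,0,0,0],[-0.006,0,0,0]]'|grep -E "pos|for"
```

```text
tool_pos: [501.6, 40.9, 81.4]
contact_force: [-2.1, 1.3, -0.4]
grip_force: 0.5
tool_pos: [502.9, 40.9, 81.3]
contact_force: [-1.7, 1.2, -0.4]
grip_force: 0.7
tool_pos: [503.0, 40.9, 81.3]
contact_force: [-4.1, 0.5, 3.9]
grip_force: 2.4
```

```bash

python3 -m crank '[[-0.006,0,0,0],[-0.006,0,0,0],[-0.006,0,0,0]]'|grep -E "pos|for"
```

```text
tool_pos: [503.1, 40.9, 81.2]
contact_force: [-7.5, -0.7, 6.0]
grip_force: 3.6
```

The inner bar is reached at 7.5 N. I'll back off, lift, and move right so the top camera can compare this cylinder with the seated front cylinder in the first picture.

```bash

python3 -m crank '[[0.04,0,0,0],[0.1,0,0,0],[0.1,0,-0.2,0],[0.1,0,-0.5,0],[0.1,0,-0.6,0]]' >/dev/null
python3 -m crank '[[0,-0.9,0,0],[0,-0.9,0,0],[0,-0.9,0,0],[0,-0.9,0,0]]' 1 10 >/dev/null
python3 -m crank '[[0,-0.9,0,0],[0,-0.9,0,0],[0,-0.9,0,0],[0,-0.9,0,0],[0,-0.9,0,0]]'
cat > cmp.py <<'E'
from h import *
im=get_image("top"); a=cv2.imread("pics/top0.png"); b=im["color"]
def info(c):
    mk=brass({"color":c}); mk[:, :195]=0; mk[:,255:]=0; mk[:232]=0; mk[270:]=0
    w=np.array([ray(im,u,v,67) for v,u in np.argwhere(mk)],np.float32); print(len(w),w.mean(0),cv2.minAreaRect(w))
info(a);info(b)
A,B=[cv2.cvtColor(c[236:264,198:252],cv2.COLOR_BGR2GRAY).astype(np.float32) for c in(a,b)]
print("px shift",cv2.phaseCorrelate(A,B,cv2.createHanningWindow(A.shape[::-1],cv2.CV_32F)),"diff",np.abs(A-B).mean())
A,B=[cv2.cvtColor(c[205:275,165:280],cv2.COLOR_BGR2GRAY).astype(np.float32) for c in(a,b)]
print("whole diff",np.abs(A-B).mean())
E
python3 cmp.py; sed -i 's/^w=get.*//' dial.py; python3 dial.py
```

```text
time: 20.15
tool_pos: [488.3, -228.9, 178.4]
ee_rot: [-0.021, -3.131, 0.04]
contact_force: [-0.5, -0.1, 0.8]
finger_gap: 0.4
grip_force: 0.0
175 [535.72034   42.103416] ((535.272705078125, 55.65995407104492), (93.20530700683594, 45.411128997802734), 71.0286865234375)
193 [536.71594   43.714973] ((535.700439453125, 56.302188873291016), (94.69811248779297, 45.01969909667969), 71.0286865234375)
px shift ((0.3223268677637634, -0.27239035397270506), 0.9255079822775758) diff 3.8835979
whole diff 6.766087
[181.8 254.1] 48 [527.48164788 119.95683657] 89.02244410561377
[256.1 254. ] 23 [508.74114439 -22.85668403] 1.6064073457329187
[ 487.78996063 -225.90166834  178.01496447] 89.38525786382725
```

The new cylinder sits within about 0.3 px (0.7 mm) of where the seated one was, so it is flush, and the dial is still at one click. Now the second click.

```bash

python3 -m crank '[[-0.15,0.8,0,0],[-0.15,0.8,0,0],[-0.15,0.8,0,0],[-0.15,0.8,0,0]]' >/dev/null
python3 -m crank '[[0,0.32,0,0],[0,0.32,0,0],[0,0.32,0.2,0],[0,0.32,0.2,0],[0,0.32,0.2,0]]' >/dev/null
python3 to.py 510 -58 97
```

```text
[510.5 -58.6 143. ] yaw 89.56 [-0.002  0.012  0.307] F [ 0.2  0.4 -0. ] 0.2015007527861899
```

```bash

python3 -m crank '[[0,0,0.1,0],[0,0,0.2,0],[0,0,0.3,0],[0,0,0.3,0]]' >/dev/null
python3 to.py 510 -58 97
```

```text
[510.2 -60.9  97.8] yaw 89.43 [0.001 0.02  0.005] F [-1.   1.3 -0.1] 0.3823545130468638
```

```bash

python3 -m crank '[[-0.005,0.07,0,0],[0,0.13,0,0],[0.04,0.19,0,0],[0.07,0.25,0,0],[0.09,0.3,0,0]]'|grep -E "pos|for"
python3 -m crank '[[0.02,0.055,0,0],[0.035,0.11,0,0],[0.045,0.165,0,0],[0.05,0.22,0,0],[0.05,0.27,0,0]]'|grep -E "pos|for"
python3 to.py 489.7 36 97
```

```text
tool_pos: [496.5, -16.4, 99.2]
contact_force: [-7.4, -13.7, 8.4]
grip_force: 7.5
tool_pos: [489.7, 25.1, 98.1]
contact_force: [-3.3, -6.7, 3.0]
grip_force: 3.7
[489.7  25.1  98.1] yaw 89.51 [0.001 0.073 0.005] F [-3.3 -6.7  3. ] 0.4831824757031988
```

```bash

python3 -m crank '[[0,0.055,0,0],[-0.01,0.11,0,0],[-0.02,0.16,0,0],[-0.03,0.21,0,0],[-0.045,0.25,0,0]]'|grep -E "pos|for"
python3 -m crank '[[-0.025,0.05,0,0],[-0.05,0.1,0,0],[-0.085,0.15,0,0],[-0.12,0.2,0,0],[-0.155,0.24,0,0]]'|grep -E "pos|for"
python3 -m crank '[[0,0,0,0],[0,0,0,0],[0,0,0,0]]'|grep -E "pos|for"
python3 -m crank '[[0.02,-0.15,0,0],[0.02,-0.15,-0.2,0],[0.02,-0.15,-0.4,0],[0.02,-0.15,-0.6,0]]' >/dev/null
python3 -m crank '[[0.1,-1,-0.1,0],[0.1,-1,-0.1,0],[0.1,-1,-0.1,0],[0.1,-1,-0.1,0]]' >/dev/null
python3 -m crank '[[0.1,-1,0,0],[0.1,-1,0,0],[0.1,-1,0,0],[0.1,-1,0,0],[0.1,-1,0,0]]'
python3 dial.py; python3 - <<'E'
from h import *
im=get_image("top"); a=cv2.imread("pics/top0.png"); b=im["color"]
A,B=[cv2.cvtColor(c[205:275,165:280],cv2.COLOR_BGR2GRAY).astype(np.float32) for c in(a,b)]; print(np.abs(A-B).mean())
# cylinder under head at left (same place as cylinder_left at start)
A,B=[cv2.cvtColor(c[210:243,178:206],cv2.COLOR_BGR2GRAY).astype(np.float32) for c in(a,b)]
print(cv2.phaseCorrelate(A,B,cv2.createHanningWindow(A.shape[::-1],cv2.CV_32F)),np.abs(A-B).mean())
for c in(a,b):
  for cc,s,m in blobs(im,brass({"color":c}),20):
    if 170<cc[0]<275 and 205<cc[1]<270:
        w=np.array([ray(im,u,v,67) for v,u in np.argwhere(m)],np.float32);print(cc.round(1),s[4],cv2.minAreaRect(w))
E
```

```text
tool_pos: [498.1, 63.3, 97.1]
contact_force: [-2.4, -2.4, 0.7]
grip_force: 1.3
tool_pos: [523.1, 99.3, 95.0]
contact_force: [-0.2, -2.1, 0.4]
grip_force: 0.7
tool_pos: [521.9, 98.2, 94.6]
contact_force: [-0.3, -0.3, 0.3]
grip_force: 0.0
time: 24.33
tool_pos: [486.5, -225.8, 208.5]
ee_rot: [-0.023, -3.131, 0.041]
contact_force: [0.1, -0.4, 0.3]
finger_gap: 0.5
grip_force: 0.0
[181.5 253.7] 53 [528.26958524 120.45093565] 89.53543271115356
[256.2 254. ] 24 [508.72132234 -23.00642652] 1.547739582800432
[ 486.41001215 -223.65574415  208.15911986] 89.19050663783821
7.1983852
((0.18208056744291845, -0.5233218941694133), 0.5016864502871478) 12.593074
[189.6 225.3] 179 ((590.4545288085938, 103.52159881591797), (30.114830017089844, 51.31816864013672), 85.52322387695312)
[231.4 243.7] 76 ((538.9384155273438, 24.957149505615234), (24.21217918395996, 14.131728172302246), 82.4606704711914)
[213.7 245.9] 70 ((538.5173950195312, 59.307640075683594), (14.976325988769531, 22.382686614990234), 2.1193926334381104)
[249.5 208.4] 100 ((605.4212646484375, -21.569194793701172), (30.837505340576172, 17.62866973876953), 89.04444885253906)
[192.9 215.9] 22 ((606.2756958007812, 93.98760223388672), (11.85090446472168, 11.002415657043457), 63.823692321777344)
[183.8 220.2] 38 ((597.03564453125, 113.44413757324219), (14.239693641662598, 16.550350189208984), 82.4630355834961)
[256.3 221.6] 83 ((576.9501342773438, -30.089420318603516), (14.881385803222656, 24.348630905151367), 89.53394317626953)
[191.2 231. ] 123 ((577.1058959960938, 104.58370971679688), (29.995370864868164, 24.70269775390625), 85.06502532958984)
[231.9 251.3] 89 ((522.6863403320312, 24.453548431396484), (25.001708984375, 16.931564331054688), 89.69436645507812)
[214.  253.8] 83 ((522.4240112304688, 59.53778076171875), (21.795318603515625, 16.24143409729004), 84.36180114746094)
```

The dial reads two clicks. The brass strips differ from the first picture, so I'll check full extents with a looser mask.

```bash
python3 - <<'E'
from h import *
im=get_image("top"); a=cv2.imread("pics/top0.png"); b=im["color"]
for n,c in(("start",a),("now",b)):
  h=cv2.cvtColor(c,cv2.COLOR_BGR2HSV); mk=(h[...,0]>8)&(h[...,0]<36)&(h[...,1]>50)&(h[...,2]>60)
  for nm,(x0,x1,y0,y1) in dict(left=(176,205,205,243),front=(200,248,232,266),right=(236,268,200,240)).items():
    q=np.zeros_like(mk);q[y0:y1,x0:x1]=mk[y0:y1,x0:x1]
    w=np.array([ray(im,u,v,67) for v,u in np.argwhere(q)],np.float32)
    if len(w): r=cv2.minAreaRect(w); print(n,nm,len(w),np.percentile(w,[2,98],axis=0).round(1).tolist(),np.round(r[0],1),np.round(r[1],1),round(r[2],1))
for r in(232,250): print(r)
for c in(a,b): print([tuple(c[v,229]) for v in range(234,264,2)])
for c in(a,b): print([tuple(c[228,u]) for u in range(174,210,2)])
E
```

```text
start left 364 [[565.0, 88.3], [615.1, 119.9]] [591.  104.3] [33.2 53.8] 89.0
start front 488 [[514.3, 12.8], [546.4, 71.0]] [530.4  42.2] [61.3 33.7] 89.7
start right 2 [[546.4, 12.2], [546.7, 14.1]] [546.5  13.1] [2. 0.] -97.5
now left 378 [[564.7, 88.4], [615.1, 120.9]] [590.7 104.5] [34.2 54.3] 89.8
now front 495 [[514.7, 12.6], [547.2, 70.6]] [530.8  41.7] [60.8 34. ] 89.7
now right 427 [[563.8, -38.2], [616.4, -5.7]] [579.7 -19. ] [45.5 81.8] 74.0
232
250
[(np.uint8(222), np.uint8(233), np.uint8(237)), (np.uint8(193), np.uint8(207), np.uint8(215)), (np.uint8(111), np.uint8(115), np.uint8(120)), (np.uint8(112), np.uint8(144), np.uint8(169)), (np.uint8(136), np.uint8(200), np.uint8(234)), (np.uint8(167), np.uint8(236), np.uint8(239)), (np.uint8(131), np.uint8(195), np.uint8(230)), (np.uint8(157), np.uint8(227), np.uint8(233)), (np.uint8(172), np.uint8(240), np.uint8(240)), (np.uint8(171), np.uint8(239), np.uint8(240)), (np.uint8(173), np.uint8(240), np.uint8(240)), (np.uint8(117), np.uint8(169), np.uint8(186)), (np.uint8(218), np.uint8(229), np.uint8(234)), (np.uint8(228), np.uin
[... 1764 characters left out ...]
np.uint8(209), np.uint8(225), np.uint8(231)), (np.uint8(161), np.uint8(231), np.uint8(238)), (np.uint8(159), np.uint8(230), np.uint8(238)), (np.uint8(160), np.uint8(230), np.uint8(238)), (np.uint8(158), np.uint8(229), np.uint8(238)), (np.uint8(124), np.uint8(183), np.uint8(222)), (np.uint8(148), np.uint8(218), np.uint8(238)), (np.uint8(143), np.uint8(210), np.uint8(236)), (np.uint8(106), np.uint8(158), np.uint8(196)), (np.uint8(87), np.uint8(95), np.uint8(101)), (np.uint8(109), np.uint8(113), np.uint8(117)), (np.uint8(98), np.uint8(106), np.uint8(110)), (np.uint8(214), np.uint8(226), np.uint8(231)), (np.uint8(216), np.uint8(228), np.uint8(232)), (np.uint8(214), np.uint8(227), np.uint8(232))]
```

The cylinders at the left and front match the starting seats within about 0.6 mm, and the arm is clear. I'll hand in.

```bash
python3 -c "
from station import *
print(finish_job())"
```

```text
the job is handed in; nothing more can be done
None
```

The job is handed in: the dial rests two clicks clockwise and the loose cylinder sits under the marking head, within about 1 mm of where the seated one was; I never saw the hidden rear nest, did not re-measure the padlock at the end, and got no verdict back.

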